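# Take the glue caddy off its keyhole screws and set out a cup

### The arm

A 6-joint arm with a two-finger parallel gripper is mounted at the origin on a cart in front of the work surface, level with it; the furniture and walls round the work are solid. World frame = base frame: x ahead of the robot, y to its left, z up, the work surface at z = 0. Lengths are in mm, angles in degrees, forces in N, time in s.
With the tool pointing down it reaches from about 300 to 850 mm from the base axis. Payload 4.2 kg.
Tool frame: the origin (TCP) lies at the very end of the fingers, on their centre line; the grasp point (between the pads) lies 19 mm behind it; z points along the fingers, x is the direction in which the jaws open and shut, and the axes are right-handed (so a half turn about z gives the same grasp; the last joint's range is limited). The gripper opens to 91 mm and grips with 3 to 60 N. Pads are 32 mm wide; open, the fingers measure 118 mm over their backs; the gripper's body (76 mm by 178 mm) begins 60 mm behind the grasp point.
Start: joints at [-66.692, 18.312, 89.639, -0, 72.044, -1.146], TCP at [238.032, -523.435, 213.976] pointing down, gripper open.
Joint ranges: [-177.97, 177.97], [-48.28, 115.42], [12.27, 149.76], [-77.06, 257.06], [2.81, 150.46], [-146.56, 146.56]. Speed limits (degrees/s): [147.25, 147.25, 180, 180, 180, 180].

### API

Orientations are given as [roll, pitch, yaw] about the fixed x, y, z axes, in that order (R = Rz(yaw) Ry(pitch) Rx(roll)).
In Python, from workcell import env gives the robot as it stands.
- The arm moves only by the tool servo_tool, never from a script. Its argument "plan" is a list of rows, each a list of 3 entries, a list of its own where there are three numbers: the turn, a rotation vector about the tool's x, y, z in degrees, then the shift along the tool's x, y, z in mm, then the finger opening in mm, from 0 to 91.2. In form: [[[ax, ay, az], [dx, dy, dz], claw], ...]. A call has exactly 10 rows; each row shifts and turns the pose as measured when the row begins, along the tool's axes as they then stand; what a row does not reach is not made up. A row lasts 1/8 s, in which the tool goes at most 62.5 mm and 10.7 degrees, less where a joint would pass 70% of its speed; a pose out of reach is approached as far as the arm can. A call with a gripper value outside its range is refused whole. The fingers move at their own pace and stop on an object; "squeeze" is the grip in N (left out, the last holds). Time passes only in rows, so rows that do not move let the fingers close, or fill a call up. It gives the time, the measured TCP pose, the force and the opening at its end, in the units of the state.
- env.state(): the state, without advancing time (a new reading comes with each control period).
- env.grab_frame(name): name is "side" or "top" or "wrist"; returns a dict with "pixels" (420x560x3 uint8, red, green, blue), "intrinsics" (3x3 intrinsics, pixels), "eye" and "attitude" of the camera in the world. Camera axes: x right, y up, looking along -z (the intrinsics and any distortion apply to the point x, -y, -z); pixel columns grow to the right and rows downward; lengths in mm; the calibration is good to about 2 mm. A picture is of the moment at which its call begins. There is no depth.
- env.job_done(): hands the job in, once; it reports no verdict.
The state is a dict: "time_s": time; "qpos": joint angles; "qvel": joint speeds; "effort": joint torques, N m; "ee_pos": TCP position; "ee_rot": TCP orientation; "force": force on the tool from outside, world axes, zero at the start; "torque": the same for the moment, N m; "gripper_width": finger opening in mm.
Only numpy, scipy, OpenCV 4.12 (cv2) and the standard library are available. Lean on these libraries where they do the work, as an engineer would, in place of code of your own. Each camera call takes 0.05 s, during which the arm holds its last target.

### The job

Take the glue caddy down from the tool board: slide it up until the screw heads reach the wide ends of its keyholes, draw it off, and stand it on the bench top with the nested cups and the bottle still in it. Then lift the upper cup straight out of the lower one and stand it upright on the bench top, leaving the lower cup and the bottle in the caddy. Set things down without dropping or tipping them, and leave the offcuts lying about where they are.

Things in the scene. Friction and masses are not known exactly. Their poses are not given: they have to be found in the camera images.
- tool_board: upright fixed wooden board at the back of the bench, 340 mm wide, 235 mm high, 18 mm thick, turned a little about the vertical; origin at the middle of the foot of its front face, on the bench top (z = 0). x points into the board, y left along it, z up. Its foot plank, 18 mm high, lies on the bench and reaches 88 mm forward of the face, under the hanging caddy
- screw_left (a point): centre of the head of the left one (+y) of two round-head screws standing out of the board's face: heads 13 mm across, 4.5 mm thick, on 6 mm shanks with 8.5 mm between board and head; 198 mm above the bench, 180 mm apart. Axes as the board
- screw_right (a point): the same for the right screw (-y)
- keyhole_left (a point): centre of the wide end (round, 22 mm across) of the left keyhole in the caddy's 6 mm back plate. A 9 mm slot runs up from it. While the caddy hangs the screw is at the slot's top end, 24 mm above this point: the caddy must slide 24 mm up (it stops at 32 mm) before the heads pass through; then it comes straight off the board, toward the robot. Axes as the caddy
- keyhole_right (a point): the same for the right keyhole; the keyholes are 180 mm apart
- caddy_foot (a point): centre of the underside of the glue caddy (see caddy), axes as the caddy. While it hangs it is 40 mm above the bench top and 57 mm in front of the board's face
- caddy: the glue caddy, a loose plywood tray, 0.65 to 0.9 kg filled; x from -55 (front) to +57 mm (rear), 260 mm wide (y); front wall 42 mm high, ends 66, back plate 185. A centre panel in its x-z plane carries the hand grip; on either side is a bay whose floor is 8 mm above the underside. Origin: centre of the underside; x from its front to its back plate, y to its left, z up
- caddy_grip (a point): centre of the caddy's hand grip, a rounded bar along the caddy's x, 80 mm long, 20 to 22 mm thick (across y), top 13 mm above this point, hand hole below; 147 mm above the underside, at the middle of the weight. Cups and bottle reach to 27 mm below it and come within 41 mm sideways. While the caddy hangs the board's face is 53 mm behind it and the board's top 48 mm above it
- cup_top_center (a point): centre (39 mm above the base, on the axis; z up) of the upper of two equal aluminium stacking cups, 78 mm high, about 50 g: the top 34 mm is a straight collar 57 mm across, below it the body tapers from 47 to 35 mm. Its shoulder rests on the lower cup's rim, the whole collar above it; 1.5 mm loose. It is in the left or the right bay, 70 mm from the caddy's middle plane
- cup_top: the same upper cup, origin at the centre of its base
- cup_low_center (a point): the same point of the lower cup, which stands on the caddy's floor in a 56 mm round hole of a thin deck; the upper cup's centre is 34 mm above it when nested
- cup_low: the same lower cup, origin at the centre of its base
- bottle_center (a point): centre of the yellow body (48 mm across, 75 mm high) of the glue bottle with black nozzle cap, 106 mm high in all, standing in the other bay
- glue_bottle: the same bottle, origin at the centre of its base
- brown_strip: thin dark-brown hardwood strip, 306x30x18 mm, lying along the right edge; bystander; origin at the centre of its underside
- red_block: red-brown offcut, 100x80x23 mm, front left, with the thin pale piece on it; bystander; origin at the centre of its underside
- pale_offcut: short cream offcut, 109x42x20 mm, near the left edge; bystander; origin at the centre of its underside
- long_offcut: light brown offcut, 66x144x18 mm, front right; bystander; origin at the centre of its underside
- small_block: small dark grey block, 53x32x24 mm, near the left edge; bystander; origin at the centre of its underside
- toggle_clamp: steel hold-down clamp with a red grip, 128x44x63 mm, screwed to the bench near the front left corner; not used; origin at the centre of its foot
- dark_chip: dark brown chip of wood, 42x48x10 mm, lying on the left end of the board's foot plank, under the caddy's left end; bystander; origin at the centre of its underside
- thin_offcut: thin pale offcut, 46x58x14 mm, lying on the red-brown one; bystander; origin at the centre of its underside
Things that resemble listed ones, but are neither listed nor needed, are in the scene too. Leave any blue or green look-alike of the cup_top alone.

How it is judged (in metres and radians):
On the way, in this order (a step that is already met when the one before it is completed fails the run):
1. the caddy is slid up until both screw heads stand in the wide ends of the keyholes, still on the screws (z of keyhole_left in the frame of screw_left between -0.006 and 0.006 m and x of keyhole_left in the frame of screw_left above 0 m and z of keyhole_right in the frame of screw_right between -0.006 and 0.006 m and x of keyhole_right in the frame of screw_right above 0 m), for 0.1 s.
2. the caddy is drawn off both screws (x of keyhole_left in the frame of screw_left below -0.015 m and x of keyhole_right in the frame of screw_right below -0.015 m), for 0.1 s.
3. the caddy stands let go on the bench top, with the two cups still nested and the bottle in it (height (world z) of caddy_foot between -0.004 and 0.004 m and angle between caddy_foot's own z axis and vertical below 0.05 rad and linear speed of caddy below 0.02 m/s and z of cup_low_center in the frame of caddy_foot between 0.04 and 0.054 m and z of bottle_center in the frame of caddy_foot between 0.0385 and 0.0525 m and angle between each of cup_low_center, bottle_center's own z axis and vertical below 0.2 rad and z of cup_top_center in the frame of cup_low_center between 0.028 and 0.04 m and contact force between the fingers and caddy below 0.2 N), for 0.2 s.
4. the upper cup is lifted clear of the lower one, which stays in the standing caddy (height (world z) of caddy_foot between -0.004 and 0.004 m and angle between caddy_foot's own z axis and vertical below 0.05 rad and linear speed of caddy below 0.02 m/s and z of cup_low_center in the frame of caddy_foot between 0.04 and 0.054 m and z of bottle_center in the frame of caddy_foot between 0.0385 and 0.0525 m and angle between each of cup_low_center, bottle_center's own z axis and vertical below 0.2 rad and z of cup_top_center in the frame of caddy_foot above 0.14 m), for 0.1 s.
At the end, for the whole second after the job is handed in: Caddy level on the bench top (within 4 mm, 0.05 rad), off the board and its foot; lower cup and bottle upright in their bays (within 7 mm of its floor, 0.2 rad); upper cup upright on the bench top (centre 39 mm high within 4 mm, tilt under 0.1 rad); all at rest (under 0.02 m/s) (height (world z) of caddy_foot between -0.004 and 0.004 m and angle between caddy_foot's own z axis and vertical below 0.05 rad and linear speed of each of caddy, cup_top, cup_low, glue_bottle below 0.02 m/s and z of cup_low_center in the frame of caddy_foot between 0.04 and 0.054 m and z of bottle_center in the frame of caddy_foot between 0.0385 and 0.0525 m and angle between each of cup_low_center, bottle_center's own z axis and vertical below 0.2 rad and height (world z) of cup_top_center between 0.035 and 0.043 m and angle between cup_top_center's own z axis and vertical below 0.1 rad); the robot touches nothing.
It fails at once if an offcut lying about is pushed more than 20 mm from its place (distance of any of brown_strip, red_block, pale_offcut, long_offcut, small_block, thin_offcut, dark_chip from where it was at the start of the episode above 0.02 m).
It fails at once if the caddy or the upper cup is dropped (falls faster than 0.6 m/s, out of the gripper) ((linear speed of caddy above 0.6 m/s and contact force between the fingers and caddy below 0.05 N) or (linear speed of cup_top above 0.6 m/s and contact force between the fingers and cup_top below 0.05 N and contact force between the fingers and caddy below 0.05 N)).
It fails at once if the caddy is tipped more than 0.4 rad (angle between caddy_foot's own z axis and vertical above 0.4 rad).
It fails at once if the lower cup or the bottle is pulled up out of the caddy (z of any of cup_low_center, bottle_center in the frame of caddy_foot above 0.085 m).
It also fails if it takes over 58 s, if anything falls off the work surface, if the arm or the gripper's body presses on something with over 40 N, if the wrist force passes 120 N, or if a joint passes its speed limit or range.

## Working session

There is one attempt and no reset: what is moved stays moved. The work goes in short steps, Python scripts to look and compute and a tool call to move; the robot and the scene stay as the last step left them, time stands still between calls to the robot, and variables do not carry over. Pictures are saved under pics/ and viewed, and the job is handed in when it is done.

Besides the shell and the picture viewer there is one more tool, called after "Request:" as name(argument=value, ...) on one line, values as JSON. servo_tool: Moves the arm, as the interface text tells. Its arguments: {"type":"object","properties":{"plan":{"type":"array"},"squeeze":{"type":"number"}},"required":["plan"]}

```bash
ls; mkdir -p pics; python3 - <<'E'
from workcell import env
import cv2
print(env.state())
for n in ("side","top","wrist"):
    f=env.grab_frame(n); cv2.imwrite(f"pics/{n}0.png",cv2.cvtColor(f["pixels"],cv2.COLOR_RGB2BGR))
    print(n,f["intrinsics"],f["eye"],f["attitude"],[k for k in f])
E
```

```text
pics
{'time_s': 0.0, 'qpos': array([-6.66913756e+01,  1.83512205e+01,  8.97050620e+01,  3.54241757e-04,
        7.20439491e+01, -1.14398018e+00]), 'qvel': array([-0.07227512, -0.05468636, -0.00656114, -0.08847943,  0.04299592,
        0.05940359]), 'effort': array([-2.33485280e-04, -4.12454188e+01, -2.31973690e+01,  7.27198203e-02,
        4.53135360e-02, -1.41114838e-04]), 'ee_pos': array([ 237.83956784, -522.95995124,  213.13360472]), 'ee_rot': array([-1.79997662e+02,  1.00204919e-01, -6.55475029e+01]), 'force': array([ 0.61038708, -0.60188768,  0.53599091]), 'torque': array([ 0.0208154 , -0.00376784, -0.04475818]), 'gripper_width': 91.27310862683183}
side [[438.71378671   0.         281.39376082]
 [  0.         438.71378671 205.64312174]
 [  0.           0.           1.        ]] [272.94046008 765.6804078  814.06230705] [  48.25205099    0.7030496  -161.4221416 ] ['pixels', 'intrinsics', 'eye', 'attitude']
top [[397.72449105   0.         279.1042689 ]
 [  0.         397.72449105 216.70250377]
 [  0.           0.           1.        ]] [ 348.75210294   48.84023332 1118.15431502] [  8.97255834  -0.44324518 -88.42095445] ['pixels', 'intrinsics', 'eye', 'attitude']
wrist [[362.47743383   0.         277.76909987]
 [  0.         362.47743383 211.63393769]
 [  0.           0.           1.        ]] [ 304.88061491 -491.6107081   383.27484799] [-1.51433831e+01  4.34011752e-02 -6.55938059e+01] ['pixels', 'intrinsics', 'eye', 'attitude']
```

View pics/side0.png

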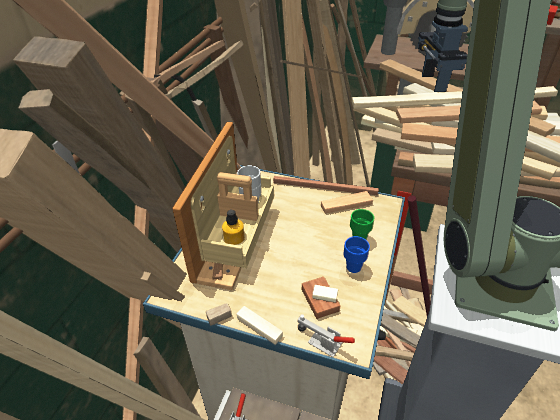

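View pics/top0.png

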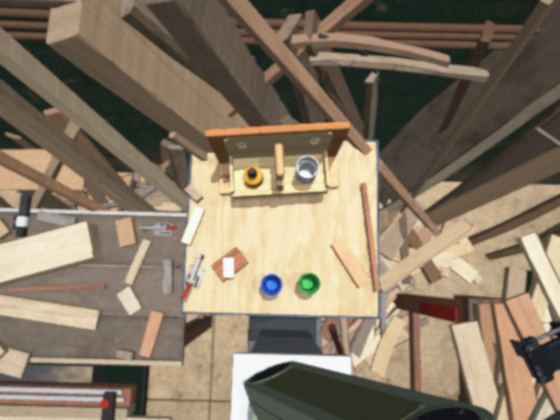

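View pics/wrist0.png

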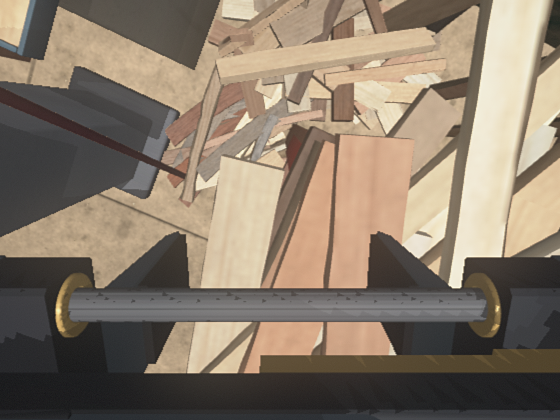

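```bash
cat > h.py <<'E'
import numpy as np, cv2
from scipy.spatial.transform import Rotation as R
def rot(a): return R.from_euler('xyz',a,degrees=True).as_matrix()
def proj(f,P):
    P=np.atleast_2d(P); c=(P-f["eye"])@rot(f["attitude"]); q=np.c_[c[:,0],-c[:,1],-c[:,2]]
    q=q@np.array(f["intrinsics"]).T; return q[:,:2]/q[:,2:]
def ray(f,uv):
    d=np.linalg.inv(f["intrinsics"])@np.array([uv[0],uv[1],1.]); return rot(f["attitude"])@np.array([d[0],-d[1],-d[2]])
def atz(f,uv,z):
    d=ray(f,uv); return f["eye"]+d*(z-f["eye"][2])/d[2]
def save(f,name,box=None,s=1):
    im=cv2.cvtColor(f["pixels"],cv2.COLOR_RGB2BGR)
    if box: im=im[box[1]:box[3],box[0]:box[2]]
    cv2.imwrite(f"pics/{name}.png",cv2.resize(im,None,fx=s,fy=s,interpolation=cv2.INTER_CUBIC))
E
python3 - <<'E'
from workcell import env
from h import *
import pickle
fs={n:env.grab_frame(n) for n in("side","top")}
pickle.dump(fs,open("f0.pkl","wb"))
save(fs["side"],"s1",(140,110,300,230),5)
save(fs["top"],"t1",(180,110,380,240),4)
E
```

```text
(no output)
```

View pics/s1.png

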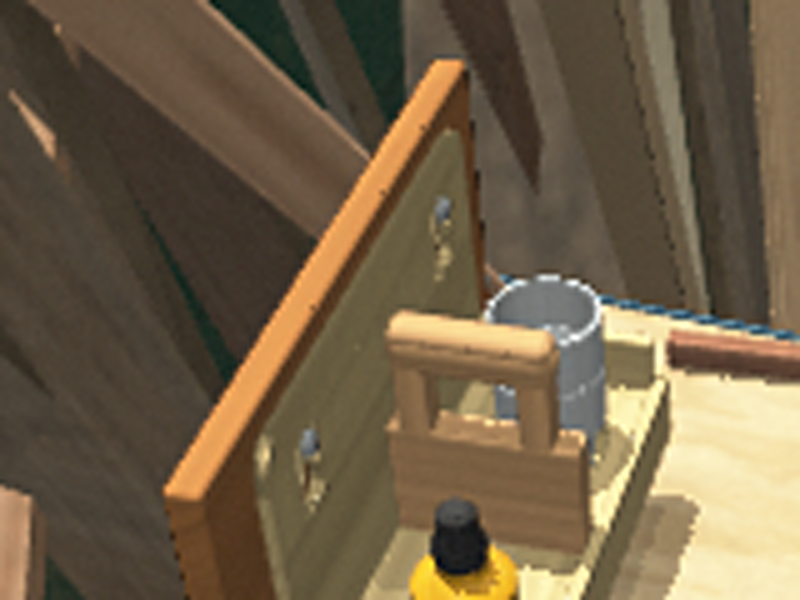

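View pics/t1.png

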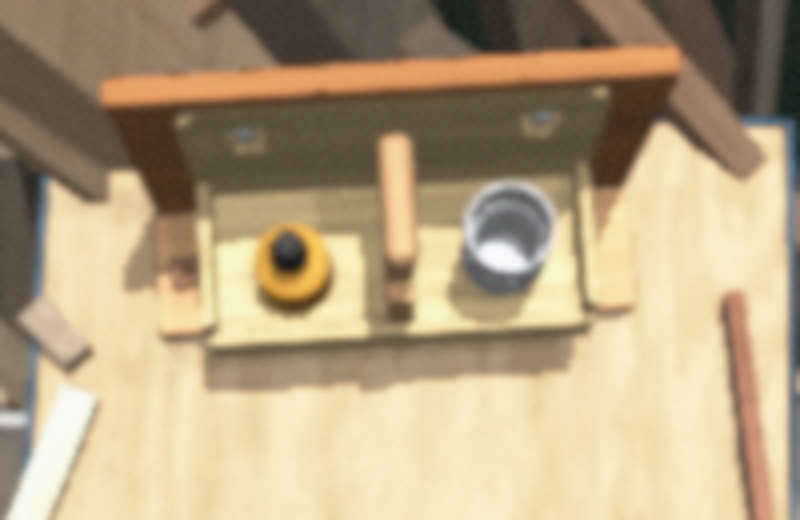

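```bash
python3 - <<'E'
from h import *
import pickle
from scipy.optimize import least_squares
fs=pickle.load(open("f0.pkl","rb"))
T=lambda u,v:((u+.5)/4+180-.5,(v+.5)/4+110-.5)
S=lambda u,v:((u+.5)/5+140-.5,(v+.5)/5+110-.5)
M=[("top",T(104,104),(0,170,235)),("top",T(680,70),(0,-170,235)),("top",T(246,133),(-12,90,198)),("top",T(545,116),(-12,-90,198)),
("top",T(212,345),(-112,130,82)),("top",T(586,326),(-112,-130,82)),
("side",S(203,500),(0,170,235)),("side",S(467,62),(0,-170,235)),("side",S(443,208),(-12,-90,198)),("side",S(310,440),(-12,90,198)),
("top",T(397,137),(-15,0,198)),("top",T(398,264),(-93,0,198)),("side",S(392,318),(-14,0,198)),("side",S(552,340),(-91,0,198))]
def pt(p,P): 
    c,s=np.cos(p[2]),np.sin(p[2]); return np.array([p[0]+c*P[0]-s*P[1],p[1]+s*P[0]+c*P[1],P[2]])
def res(p): return np.concatenate([proj(fs[n],pt(p,P))[0]-uv for n,uv,P in M])
r=least_squares(res,[750,0,0],loss='soft_l1'); print(r.x[:2],np.degrees(r.x[2]));
for m,e in zip(M,res(r.x).reshape(-1,2)): print(m[0],m[2],e.round(1))
p=r.x
print("grip",pt(p,(-53,0,187)),"foot",pt(p,(-57,0,40)))
print("cup pred y70",pt(p,(-57,-70,160)),"meas top",atz(fs["top"],T(509,224),160),"side",atz(fs["side"],S(545,302),160))
for n,uv in (("blue",(270,285)),("green",(309,285))): print(n,atz(fs["top"],uv,60))
for n,uv in (("longA",(334,243)),("longB",(366,285)),("strip",(364,184)),("strip2",(377,290)),("palef",(187,243)),("pale2",(203,210)),("red",(230,263)),("clamp",(193,275)),('benchBR',(378,140)),('benchFL',(184,314))): print(n,atz(fs["top"],uv,15))
E
```

```text
[689.26799299  54.20791654] 5.225587664479662
top (0, 170, 235) [-0.9 -0. ]
top (0, -170, 235) [0.9 0. ]
top (-12, 90, 198) [-0.3  1. ]
top (-12, -90, 198) [-0.6  0.9]
top (-112, 130, 82) [-1.2 -0.4]
top (-112, -130, 82) [ 2.8 -1.5]
side (0, 170, 235) [-0.2 -0.6]
side (0, -170, 235) [ 0.4 -0.9]
side (-12, -90, 198) [1.1 0.3]
side (-12, 90, 198) [1.2 0.6]
top (-15, 0, 198) [-0.7 -1. ]
top (-93, 0, 198) [ 1.2 -1.4]
side (-14, 0, 198) [-0.3  0.2]
side (-91, 0, 198) [-0.2  0.3]
grip [636.48827033  49.38081847 187.        ] foot [632.50489503  49.01650918  40.        ]
cup pred y70 [638.88030758 -20.69255849 160.        ] meas top [630.9355911  -19.99816046 160.        ] side [633.18087027 -26.95591731 160.        ]
blue [334.08234996  64.12776161  60.        ]
green [336.89122493 -38.15335866  60.        ]
longA [ 453.46254823 -109.59728765   15.        ]
longB [ 340.67457276 -197.98528416   15.        ]
strip [ 624.38658035 -194.14021513   15.        ]
strip2 [ 328.02082341 -228.0087093    15.        ]
palef [441.92621565 298.48393217  15.        ]
pale2 [536.01945431 259.51052849  15.        ]
red [390.14241265 176.77224284  15.        ]
clamp [354.66217676 276.4922665   15.        ]
benchBR [ 756.63969688 -235.57937986   15.        ]
benchFL [249.98127709 294.35353145  15.        ]
```

Request:
servo_tool(plan=[[[0,0,9.65],[0,0,-30],60],[[0,0,9.65],[0,0,-30],60],[[0,0,0],[-40,-33,0],60],[[0,0,0],[-40,-33,0],60],[[0,0,0],[-40,-33,0],60],[[0,0,0],[-40,-33,0],60],[[0,0,0],[-40,-33,0],60],[[0,0,0],[-40,-33,0],60],[[0,0,0],[-40,-33,0],60],[[0,0,0],[-40,-33,0],60]], squeeze=40)

```text
time_s: 1.5
ee_pos: [482.0, -176.6, 274.8]
ee_rot: [-179.9, 0.1, -86.0]
force: [0.2, -0.4, 0.6]
gripper_width: 60.2
```

Request:
servo_tool(plan=[[[0,0,-1.2],[-30,-23,0],46],[[0,0,0],[-30,-23,0],46],[[0,0,0],[-30,-23,0],46],[[0,0,0],[-30,-23,0],46],[[0,0,0],[-30,-23,0],46],[[0,0,0],[-30,-23,0],46],[[0,0,0],[-22,-18,0],46],[[0,0,0],[-10,-10,0],46],[[0,0,0],[0,0,0],46],[[0,0,0],[0,0,0],46]])

```text
time_s: 2.75
ee_pos: [632.4, 59.8, 273.1]
ee_rot: [179.9, 0.0, -84.4]
force: [0.5, -0.3, -0.2]
gripper_width: 45.9
```

```bash
python3 - <<'E'
from workcell import env
from h import *
import pickle
fs={n:env.grab_frame(n) for n in("side","top","wrist")}
pickle.dump(fs,open("f1.pkl","wb"))
s=env.state();print(s["ee_pos"],s["ee_rot"],s["qpos"])
save(fs["wrist"],"w2"); save(fs["side"],"s2",(140,60,300,230),4)
E
```

```text
[632.4415662   59.78905659 273.36718811] [ 1.79897414e+02  2.09318415e-02 -8.44512673e+01] [4.35331605e+00 2.23909159e+01 7.49749536e+01 1.89390190e-02
 8.27371310e+01 8.88021534e+01]
```

View pics/w2.png

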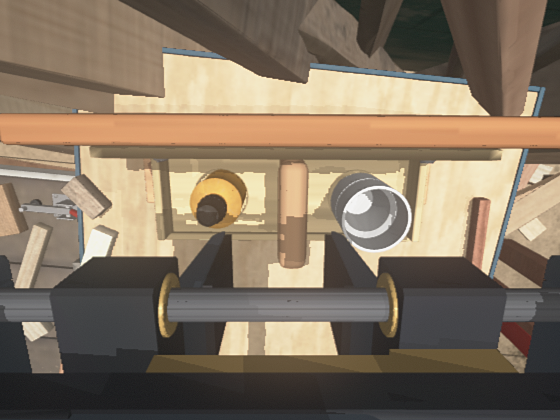

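View pics/s2.png

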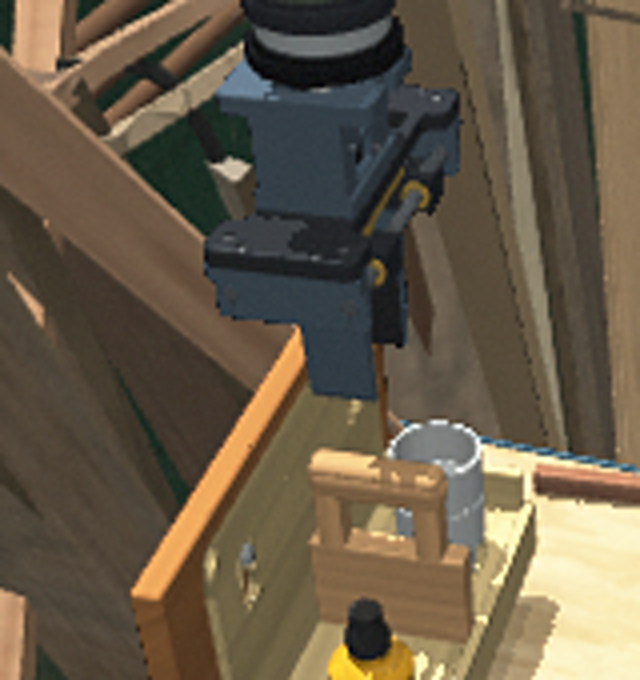

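```bash
python3 - <<'E'
from h import *
import pickle
f=pickle.load(open("f1.pkl","rb"))["wrist"]; print(f["eye"],f["attitude"])
save(f,"w2c",(60,100,520,290),1.7)
a=atz(f,(5,142),235);b=atz(f,(555,147),235);print(a,b,np.degrees(np.arctan2(*(a-b)[:2]*[-1,1])))
for uv in((293,165),(293,262),(279,215),(307,215)): print(uv,atz(f,uv,198 if uv[0]==293 else 187))
print("cup rim",atz(f,(375,217),160))
E
```

```text
[705.93713385  67.92258325 443.18496806] [-1.52500206e+01 -8.45666772e-03 -8.44971585e+01]
[675.29036418 219.93522783 235.        ] [702.39272831 -90.58098128 235.        ] 4.988228342556632
(293, 165) [672.98179675  54.34694638 198.        ]
(293, 262) [602.60076791  46.78056827 198.        ]
(279, 215) [633.95464564  60.04168945 187.        ]
(307, 215) [635.92577022  39.57246818 187.        ]
cup rim [632.16827004 -18.64851191 160.        ]
```

View pics/w2c.png

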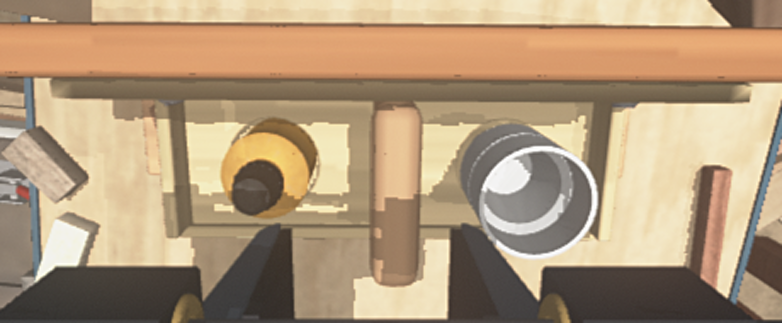

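Request:
servo_tool(plan=[[[0,0,0.45],[5,-2,0],46],[[0,0,0],[5,-2,10],46],[[0,0,0],[0,0,15],46],[[0,0,0],[0,0,15],46],[[0,0,0],[0,0,15],46],[[0,0,0],[0,0,15],46],[[0,0,0],[0,0,10],46],[[0,0,0],[0,0,5],46],[[0,0,0],[0,0,0],46],[[0,0,0],[0,0,0],46]])

```text
time_s: 4.15
ee_pos: [636.5, 48.4, 181.5]
ee_rot: [179.8, 0.0, -85.0]
force: [-0.2, -0.1, -0.2]
gripper_width: 46.3
```

Request:
servo_tool(plan=[[[0,0,0],[-1.5,0,5],46],[[0,0,0],[0,0,5],46],[[0,0,0],[0,0,1.5],46],[[0,0,0],[0,0,0],40],[[0,0,0],[0,0,0],32],[[0,0,0],[0,0,0],26],[[0,0,0],[0,0,0],22],[[0,0,0],[0,0,0],15],[[0,0,0],[0,0,0],10],[[0,0,0],[0,0,0],10]], squeeze=40)

```text
time_s: 5.4
ee_pos: [636.8, 49.8, 170.4]
ee_rot: [179.9, -0.0, -85.0]
force: [-0.4, 0.1, -0.1]
gripper_width: 19.8
```

```bash
python3 - <<'E'
from workcell import env
from h import *
import pickle
fs={n:env.grab_frame(n) for n in("side","top","wrist")}
pickle.dump(fs,open("f2.pkl","wb"))
s=env.state();print(s["ee_pos"],s["ee_rot"],s["force"],s["gripper_width"])
save(fs["wrist"],"w3"); save(fs["side"],"s3",(140,60,300,230),4)
E
```

```text
[636.75540212  49.82993866 170.42096745] [ 1.79907918e+02 -1.28609857e-02 -8.49773193e+01] [-0.0486266  -0.14942507 -0.03752455] 19.584478249860513
```

View pics/w3.png

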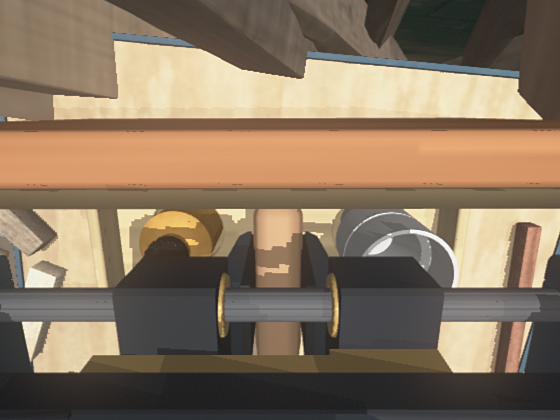

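View pics/s3.png

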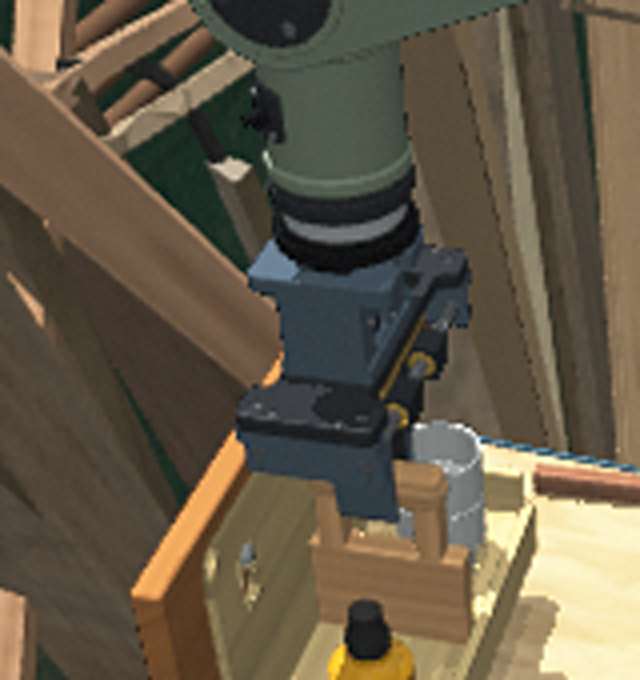

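Request:
servo_tool(plan=[[[0,0,0],[0,0,-3],10],[[0,0,0],[0,0,-3],10],[[0,0,0],[0,0,-3],10],[[0,0,0],[0,0,-3],10],[[0,0,0],[0,0,-3],10],[[0,0,0],[0,0,-3],10],[[0,0,0],[0,0,-3],10],[[0,0,0],[0,0,-2],10],[[0,0,0],[0,0,0],10],[[0,0,0],[0,0,0],10]])

```text
time_s: 6.8
ee_pos: [634.6, 49.9, 190.0]
ee_rot: [179.4, 0.0, -85.0]
force: [-0.3, -0.2, -8.4]
gripper_width: 19.8
```

```bash
python3 - <<'E'
from workcell import env
from h import *
import pickle
fs={n:env.grab_frame(n) for n in("side","top")}
pickle.dump(fs,open("f3.pkl","wb"))
s=env.state();print(s["ee_pos"],s["ee_rot"],s["force"],s["gripper_width"])
save(fs["side"],"s4",(140,90,300,210),5)
save(fs["top"],"t4",(180,110,380,240),4)
E
```

```text
[634.70032633  49.88557731 190.01284125] [ 1.79410159e+02  2.49867060e-02 -8.49966461e+01] [ 0.57682831  0.7439131  -8.55688796] 19.780610294412153
```

View pics/s4.png

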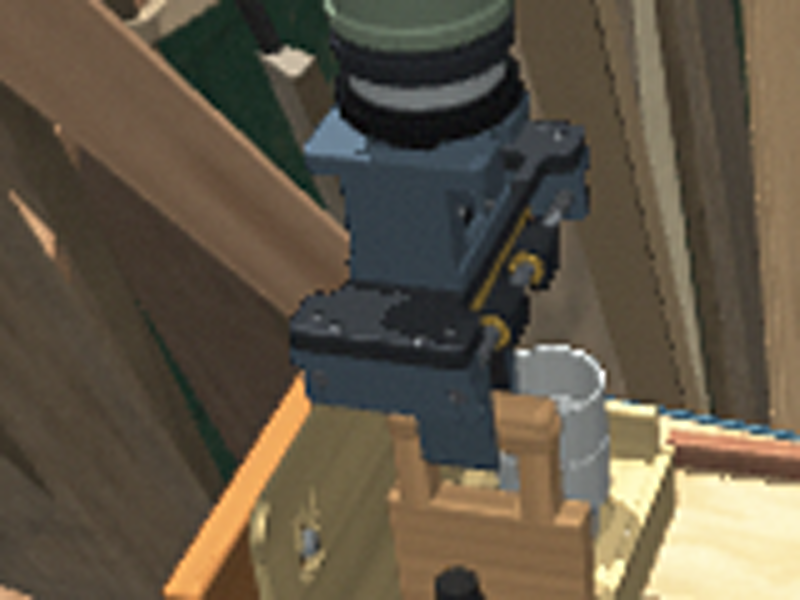

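View pics/t4.png

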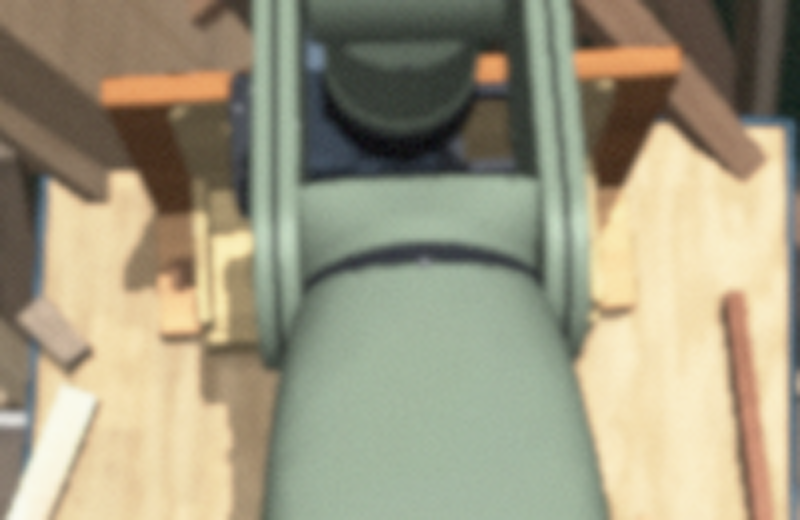

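Request:
servo_tool(plan=[[[0.3,0,0],[0,-1,-2],10],[[0.3,0,0],[0,-1,-2],10],[[0,0,0],[0,0,-1.5],10],[[0,0,0],[0,0,0],10],[[0,0,0],[0,0,0],10],[[0,0,0],[0,0,0],10],[[0,0,0],[0,0,0],10],[[0,0,0],[0,0,0],10],[[0,0,0],[0,0,0],10],[[0,0,0],[0,0,0],10]])

```text
time_s: 8.15
ee_pos: [636.4, 50.1, 195.5]
ee_rot: [180.0, 0.0, -85.0]
force: [0.5, 0.1, -8.2]
gripper_width: 19.9
```

```bash
python3 - <<'E'
from workcell import env
from h import *
import pickle
fs={n:env.grab_frame(n) for n in("side","wrist")}
s=env.state();print(s["ee_pos"],s["ee_rot"],s["force"],s["torque"],s["gripper_width"])
save(fs["side"],"s5",(180,160,300,250),6)
save(fs["wrist"],"w5")
E
```

```text
[636.39627071  50.11648588 195.51475185] [ 1.79969812e+02  3.53340108e-02 -8.50043648e+01] [ 0.35660938  0.57081859 -8.63514316] [0.03947406 0.06407693 0.01137293] 19.73337059639938
```

View pics/s5.png

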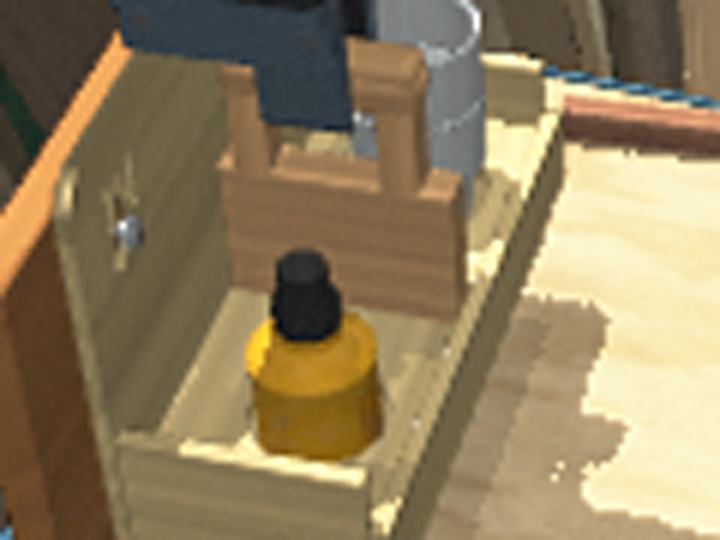

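View pics/w5.png

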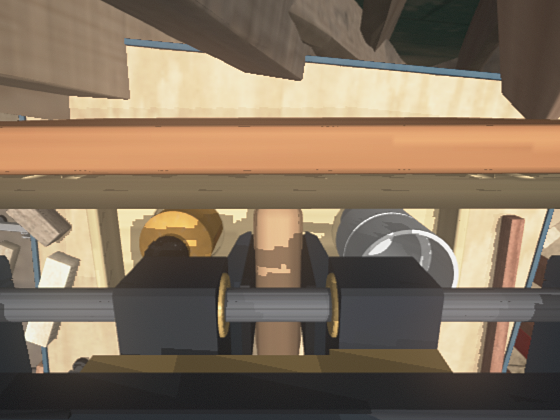

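Request:
servo_tool(plan=[[[0,0,0],[0,4,0],10],[[0,0,0],[0,4,0],10],[[0,0,0],[0,4,0],10],[[0,0,0],[0,5,0],10],[[0,0,0],[0,5,0],10],[[0,0,0],[0,5,0],10],[[0,0,0],[0,5,0],10],[[0,0,0],[0,5,0],10],[[0,0,0],[0,0,0],10],[[0,0,0],[0,0,0],10]])

```text
time_s: 9.5
ee_pos: [596.4, 46.6, 196.0]
ee_rot: [180.0, 0.0, -85.0]
force: [0.0, -0.4, -8.8]
gripper_width: 19.9
```

```bash
python3 - <<'E'
from workcell import env
from h import *
import pickle
fs={n:env.grab_frame(n) for n in("side","wrist")}
s=env.state();print(s["ee_pos"],s["ee_rot"],s["force"],s["torque"],s["gripper_width"])
save(fs["side"],"s6",(160,120,320,240),5)
save(fs["wrist"],"w6")
E
```

```text
[596.37745734  46.60693468 195.89307115] [ 1.79963917e+02  3.32851853e-02 -8.50033552e+01] [ 0.30982244  0.35831354 -8.34080333] [ 0.02054607  0.04556718 -0.01619652] 19.471286042298455
```

View pics/s6.png

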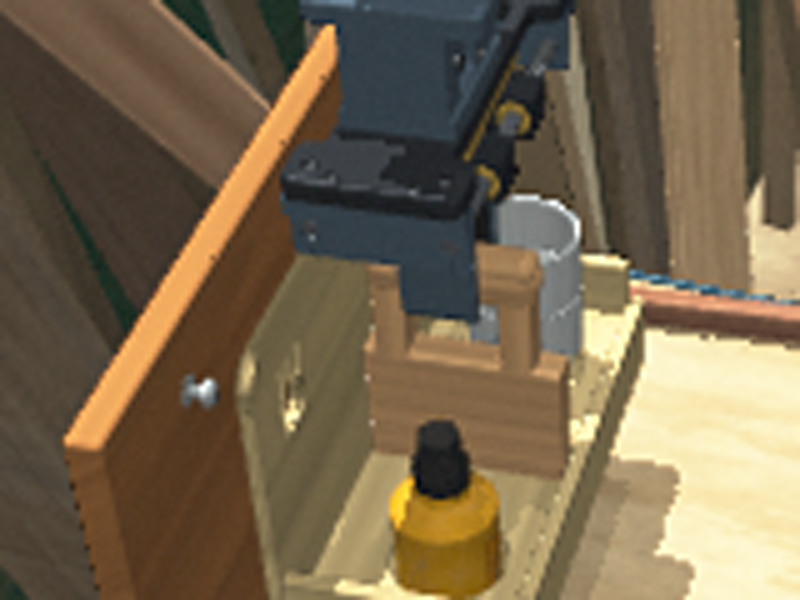

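Request:
servo_tool(plan=[[[0,0,0],[0,5,0],10],[[0,0,0],[0,8,0],10],[[0,0,0],[0,10,0],10],[[0,0,0],[0,10,0],10],[[0,0,0],[0,10,0],10],[[0,0,0],[0,10,0],10],[[0,0,0],[0,8,0],10],[[0,0,0],[0,5,0],10],[[0,0,0],[0,0,0],10],[[0,0,0],[0,0,0],10]])

```text
time_s: 10.85
ee_pos: [525.6, 40.4, 196.5]
ee_rot: [-180.0, 0.0, -85.0]
force: [0.3, 0.0, -8.8]
gripper_width: 19.8
```

```bash
python3 - <<'E'
from workcell import env
from h import *
import pickle
fs={n:env.grab_frame(n) for n in("side","top")}
pickle.dump(fs,open("f7.pkl","wb"))
s=env.state();print(s["ee_pos"],s["ee_rot"],s["force"],s["torque"],s["gripper_width"])
save(fs["side"],"s7",(140,120,400,315),3)
save(fs["top"],"t7",(180,110,380,320),3)
E
```

```text
[525.51473753  40.44129596 196.43225912] [ 1.79989163e+02  3.31242766e-02 -8.50033174e+01] [ 0.4125194  -0.54541291 -7.90738515] [0.02595592 0.04364463 0.02217453] 19.939924229965186
```

View pics/s7.png

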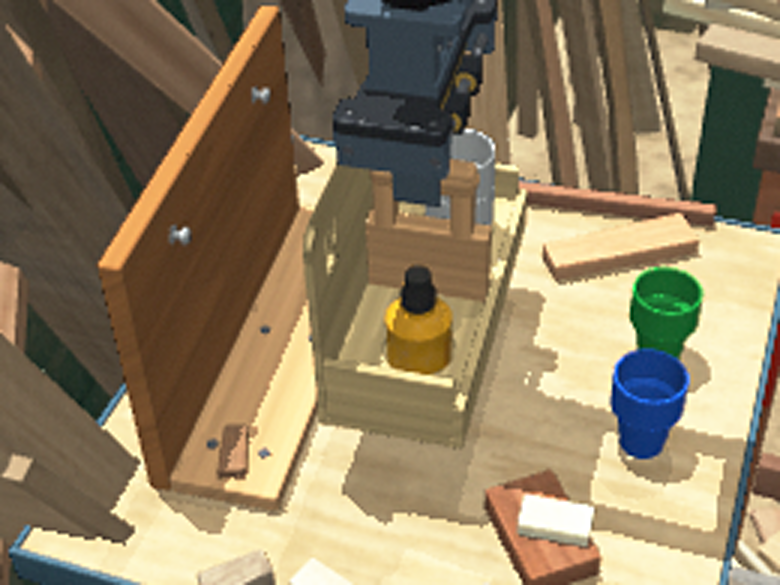

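View pics/t7.png

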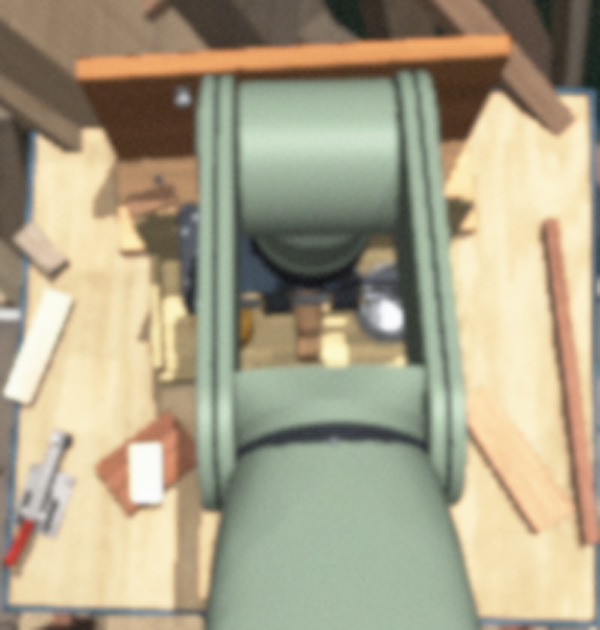

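```bash
python3 - <<'E'
from h import *
import pickle
fs=pickle.load(open("f7.pkl","rb"))
T=lambda u,v:((u+.5)/3+180-.5,(v+.5)/3+110-.5)
S=lambda u,v:((u+.5)/3+140-.5,(v+.5)/3+120-.5)
f=fs["top"];g=fs["side"]
for n,a in(("red",(172,412)),("redR",(197,462)),("redL",(97,467)),("redB",(133,514)),("longTL",(467,412)),("longT",(480,388))): print(n,atz(f,T(*a),23 if 'r' in n[0] else 18))
for n,a in(("red",(550,473)),("redL",(486,490)),("longL",(544,252)),("longB",(559,275))): print(n,atz(g,S(*a),23 if 'r' in n[0] else 18))
print(atz(g,S(461,441),65),atz(g,S(326,412),65))
y=np.radians(5.0);c=np.array([525.5,40.4])-4*np.array([np.cos(y),np.sin(y)])
for a in((-55,130),(-55,-130),(57,130),(57,-130)): print(a,c+[np.cos(y)*a[0]-np.sin(y)*a[1],np.sin(y)*a[0]+np.cos(y)*a[1]])
E
```

```text
red [434.11729779 158.65139923  23.        ]
redR [389.19906875 133.87880618  23.        ]
redL [382.14324497 224.64907872  23.        ]
redB [340.84191172 189.84270183  23.        ]
longTL [ 442.17748466 -112.92941354   18.        ]
longT [ 464.76405242 -124.85920153   18.        ]
red [395.58451317 132.73237635  23.        ]
redL [437.28346276 163.38060579  23.        ]
longL [ 465.84000394 -117.55910298   18.        ]
longB [445.19435586 -91.59749488  18.        ]
[459.1050087  157.53140413  65.        ] [564.76231892 161.85090393  65.        ]
(-55, 130) [455.39426626 164.76312193]
(-55, -130) [478.05475937 -94.24749957]
(57, 130) [566.96807244 174.52456512]
(57, -130) [589.62856556 -84.48605639]
```

Request:
servo_tool(plan=[[[0,0,0],[0,-2.5,4],10],[[0,0,0],[0,-2.5,6],10],[[0,0,0],[0,0,8],10],[[0,0,0],[0,0,8],10],[[0,0,0],[0,0,8],10],[[0,0,0],[0,0,8],10],[[0,0,0],[0,0,7],10],[[0,0,0],[0,0,5],10],[[0,0,0],[0,0,3],10],[[0,0,0],[0,0,0],10]])

```text
time_s: 12.2
ee_pos: [531.1, 40.9, 134.4]
ee_rot: [179.9, 0.0, -85.0]
force: [0.0, -0.4, -8.0]
gripper_width: 20.0
```

Request:
servo_tool(plan=[[[0,0,0],[0,0,1],10],[[0,0,0],[0,0,1],10],[[0,0,0],[0,0,1],10],[[0,0,0],[0,0,0.5],10],[[0,0,0],[0,0,0],10],[[0,0,0],[0,0,0],10],[[0,0,0],[0,0,0],10],[[0,0,0],[0,0,0],10],[[0,0,0],[0,0,0],10],[[0,0,0],[0,0,0],10]])

```text
time_s: 13.45
ee_pos: [531.8, 41.0, 131.6]
ee_rot: [-180.0, 0.0, -85.0]
force: [-0.6, -0.0, -8.8]
gripper_width: 19.6
```

```bash
python3 - <<'E'
from workcell import env
from h import *
fs={n:env.grab_frame(n) for n in("side",)}
s=env.state();print(s["ee_pos"],s["ee_rot"],s["force"],s["torque"],s["gripper_width"])
save(fs["side"],"s8",(200,140,360,270),5)
E
```

```text
[531.74016254  40.99635647 131.58754306] [-1.79972639e+02  3.16943477e-02 -8.50046407e+01] [-0.57131779 -0.03843601 -8.59060831] [0.07666482 0.01933662 0.04653425] 19.707482366805596
```

View pics/s8.png

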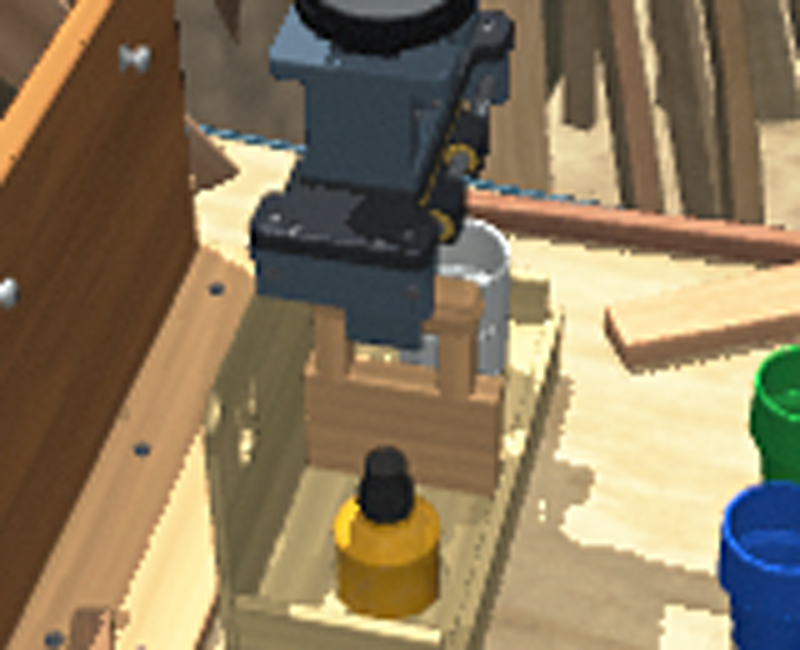

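Still full weight held; creep further.

Request:
servo_tool(plan=[[[0,0,0],[0,0,0.7],10],[[0,0,0],[0,0,0.7],10],[[0,0,0],[0,0,0.7],10],[[0,0,0],[0,0,0.7],10],[[0,0,0],[0,0,0],10],[[0,0,0],[0,0,0],10],[[0,0,0],[0,0,0],10],[[0,0,0],[0,0,0],10],[[0,0,0],[0,0,0],10],[[0,0,0],[0,0,0],10]])

```text
time_s: 14.75
ee_pos: [532.1, 41.1, 130.8]
ee_rot: [-179.9, 0.0, -85.0]
force: [-0.4, -0.1, -1.9]
gripper_width: 19.5
```

Request:
servo_tool(plan=[[[0,0,0],[0,0,0.5],10],[[0,0,0],[0,0,0.3],10],[[0,0,0],[0,0,0],21],[[0,0,0],[0,0,0],24],[[0,0,0],[0,0,0],30],[[0,0,0],[0,0,0],38],[[0,0,0],[0,0,0],44],[[0,0,0],[0,0,0],44],[[0,0,0],[0,0,0],44],[[0,0,0],[0,0,0],44]])

```text
time_s: 16.0
ee_pos: [535.2, 41.1, 131.9]
ee_rot: [-179.4, 0.0, -85.0]
force: [-0.0, 0.3, -0.2]
gripper_width: 44.2
```

```bash
python3 - <<'E'
from workcell import env
from h import *
fs={n:env.grab_frame(n) for n in("side","wrist")}
s=env.state();print(s["ee_pos"],s["ee_rot"],s["force"],s["torque"],s["gripper_width"])
save(fs["side"],"s9",(200,140,360,270),5)
save(fs["wrist"],"w9")
E
```

```text
[535.23070188  41.1562121  131.93583382] [-1.79418453e+02  7.82728253e-03 -8.50002312e+01] [-0.7439738   0.18095689 -0.19243556] [ 0.0266747   0.05981301 -0.03635106] 43.8307758742877
```

View pics/s9.png

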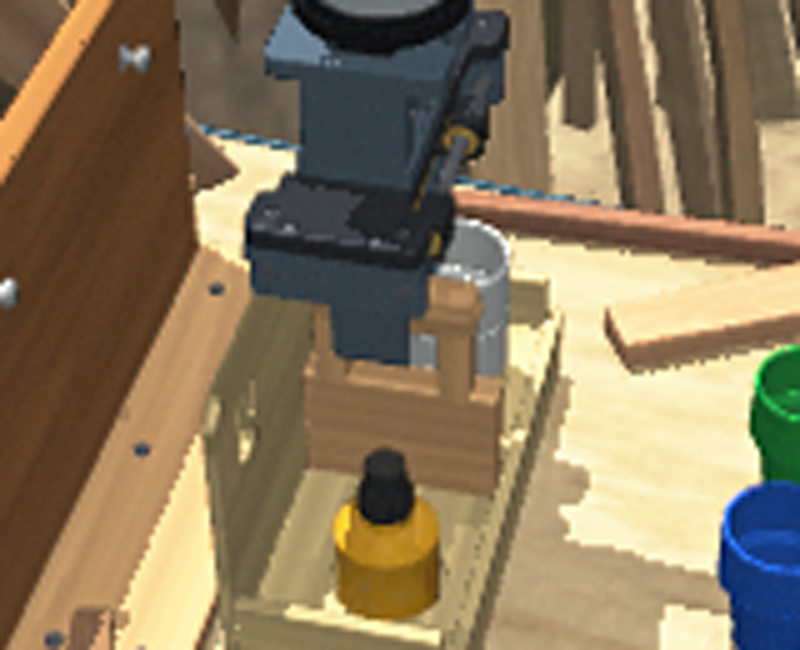

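View pics/w9.png

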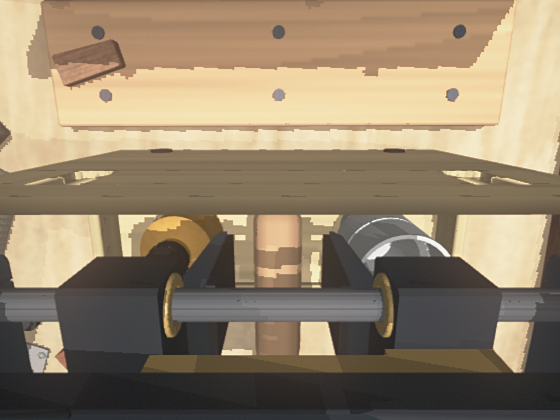

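Request:
servo_tool(plan=[[[-0.6,0,0],[0,0,-8],44],[[0,0,0],[0,0,-15],44],[[0,0,0],[0,0,-15],50],[[0,0,0],[0,0,-15],60],[[0,0,0],[10,0,-15],74],[[0,0,0],[10,0,-15],74],[[0,0,0],[10,0,0],74],[[0,0,0],[0,0,0],74],[[0,0,0],[0,0,0],74],[[0,0,0],[0,0,0],74]])

```text
time_s: 17.35
ee_pos: [538.8, 10.9, 223.3]
ee_rot: [-179.8, 0.0, -85.0]
force: [0.6, 0.2, -0.3]
gripper_width: 73.9
```

```bash
python3 - <<'E'
from workcell import env
from h import *
import pickle
fs={n:env.grab_frame(n) for n in("side","wrist","top")}
pickle.dump(fs,open("f10.pkl","wb"))
s=env.state();print(s["ee_pos"],s["ee_rot"],s["force"],s["torque"],s["gripper_width"])
print(proj(fs["wrist"],[[527,-28,120]]),proj(fs["side"],[[527,-28,120]]))
save(fs["side"],"s10",(200,100,360,220),5)
save(fs["wrist"],"w10",(0,80,560,300),1.4)
E
```

```text
[539.00018868  10.86160277 223.48813441] [-1.79746275e+02  1.40386683e-02 -8.49692580e+01] [0.91813953 0.09132508 1.16300882] [ 0.03292464  0.05662212 -0.00282634] 73.80200480402547
[[326.72168901 230.30764701]] [[289.71528812 190.60131583]]
```

View pics/s10.png

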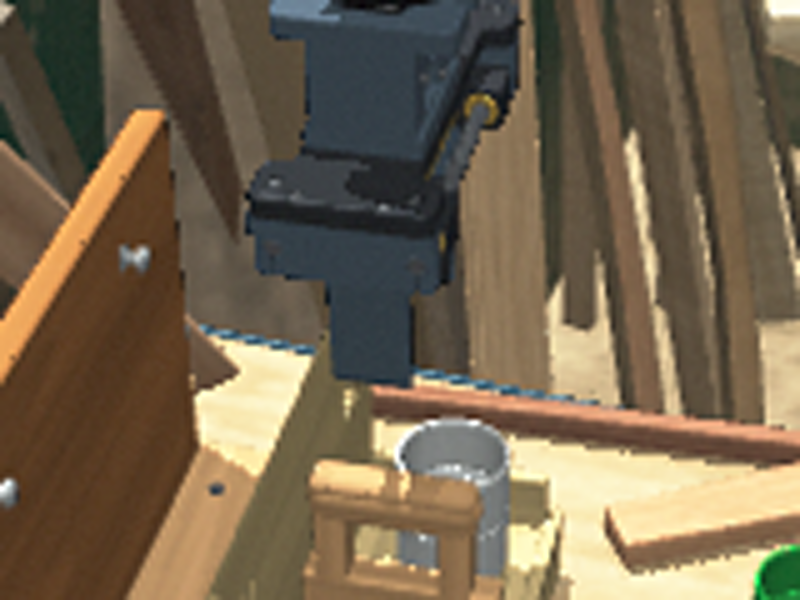

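View pics/w10.png

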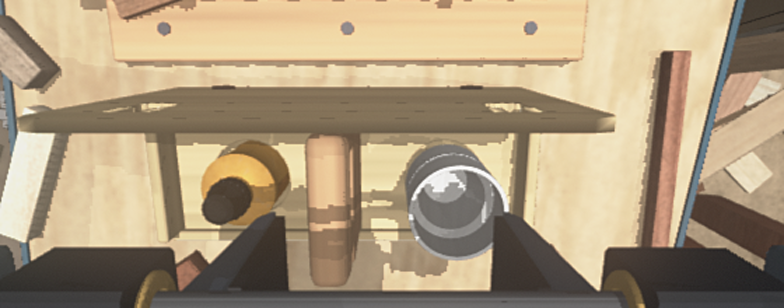

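```bash
python3 - <<'E'
from h import *
import pickle
fs=pickle.load(open("f10.pkl","rb"))
print(atz(fs["wrist"],((458.5+.5)/1.4-.5,(212.5+.5)/1.4+79.5),120), atz(fs["side"],((454.5)/5+199.6,462/5+99.6),120))
# grip bar for caddy pose: ends at wrist crop
for uv in((327,140),(329,280)): print(atz(fs["wrist"],((uv[0]+.5)/1.4-.5,(uv[1]+.5)/1.4+79.5),159))
E
```

```text
[525.94044663 -28.63686954 120.        ] [523.52067718 -23.4691253  120.        ]
[568.14965645  43.65317843 159.        ]
[496.99346178  38.69247967 159.        ]
```

Request:
servo_tool(plan=[[[-0.25,0,0],[10,5,0],75],[[0,0,0],[10,5,0],75],[[0,0,0],[10,5,0],75],[[0,0,0],[7.5,1,10],75],[[0,0,0],[0,0,15],75],[[0,0,0],[0,0,15],75],[[0,0,0],[0,0,15],75],[[0,0,0],[0,0,10],75],[[0,0,0],[0,0,0],75],[[0,0,0],[0,0,0],75]])

```text
time_s: 18.75
ee_pos: [523.8, -30.8, 151.9]
ee_rot: [179.7, 0.1, -85.0]
force: [-0.5, 0.2, 1.8]
gripper_width: 75.1
```

```bash
python3 - <<'E'
from workcell import env
from h import *
import pickle
fs={n:env.grab_frame(n) for n in("side","wrist","top")}
pickle.dump(fs,open("f11.pkl","wb"))
s=env.state();print(s["ee_pos"],s["ee_rot"],s["force"],s["torque"],s["gripper_width"])
save(fs["side"],"s11",(200,100,360,220),5)
save(fs["wrist"],"w11")
E
```

```text
[523.93268564 -30.87336843 152.22869685] [ 1.79779916e+02  6.49674874e-02 -8.50244246e+01] [-0.49634029  0.12815819 -0.06279748] [0.02664726 0.00131969 0.02872803] 75.34075853720637
```

View pics/s11.png

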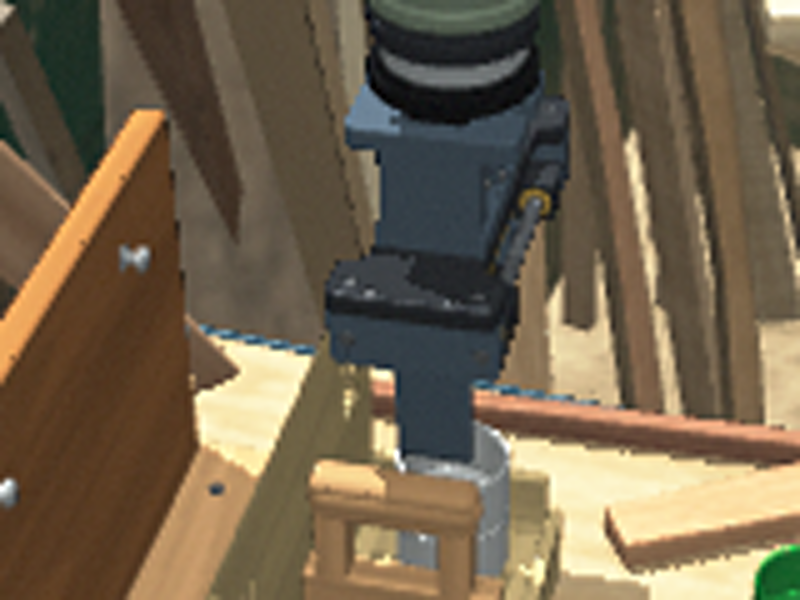

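View pics/w11.png

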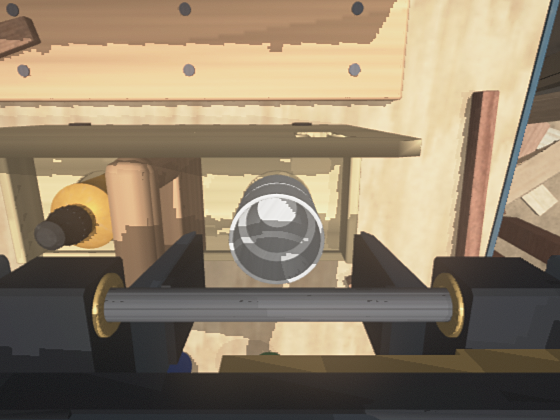

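```bash
python3 - <<'E'
from h import *
import pickle
fs=pickle.load(open("f11.pkl","rb")); f=fs["wrist"]
print(atz(f,(276.5,239),120),proj(f,[[523.9,-30.9,152],[523.9,-30.9,120],[526,-28,120]]), atz(f,(112,210),147),atz(f,(155,210),147))
E
```

```text
[525.81066619 -28.80311472 120.        ] [[280.04190794 264.28993609]
 [279.76151539 242.33074226]
 [275.16895988 238.58673722]] [543.6580392  55.0489122 147.       ] [545.50816501  33.64923449 147.        ]
```

Request:
servo_tool(plan=[[[0.2,0,0],[-1.8,-1.5,3],75],[[0,0,0],[0,0,8],75],[[0,0,0],[0,0,10],75],[[0,0,0],[0,0,10],75],[[0,0,0],[0,0,10],75],[[0,0,0],[0,0,8],75],[[0,0,0],[0,0,6],75],[[0,0,0],[0,0,4],75],[[0,0,0],[0,0,0],75],[[0,0,0],[0,0,0],75]])

```text
time_s: 20.15
ee_pos: [525.6, -28.8, 89.2]
ee_rot: [-180.0, 0.1, -85.0]
force: [-0.4, -0.1, -0.1]
gripper_width: 74.9
```

```bash
python3 - <<'E'
from workcell import env
from h import *
import pickle
fs={n:env.grab_frame(n) for n in("side","wrist")}
s=env.state();print(s["ee_pos"],s["ee_rot"],s["force"],s["torque"],s["gripper_width"])
save(fs["side"],"s12",(200,100,360,220),5)
save(fs["wrist"],"w12")
E
```

```text
[525.54759548 -28.73991849  89.27354285] [-1.79974996e+02  6.10416163e-02 -8.50258258e+01] [0.4430078  0.42677355 0.40076704] [-0.00841741  0.02325571 -0.01033722] 74.69885633005713
```

View pics/s12.png

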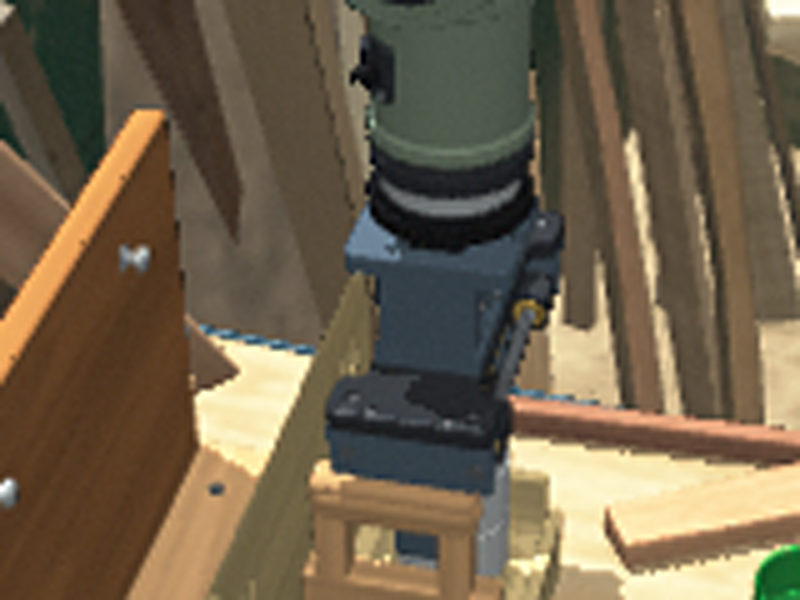

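View pics/w12.png

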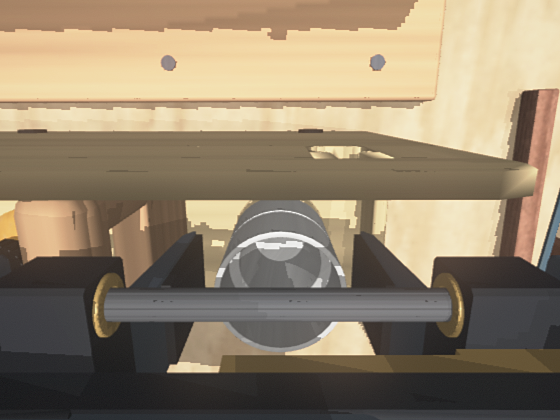

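Request:
servo_tool(plan=[[[0,0,0],[0,0,0],68],[[0,0,0],[0,0,0],63],[[0,0,0],[0,0,0],60],[[0,0,0],[0,0,0],58],[[0,0,0],[0,0,0],56],[[0,0,0],[0,0,0],54],[[0,0,0],[0,0,0],50],[[0,0,0],[0,0,0],50],[[0,0,0],[0,0,0],50],[[0,0,0],[0,0,0],50]], squeeze=12)

```text
time_s: 21.5
ee_pos: [525.9, -28.8, 89.8]
ee_rot: [-179.9, 0.0, -85.0]
force: [-0.1, 0.5, 0.4]
gripper_width: 55.7
```

Request:
servo_tool(plan=[[[0,0,0],[0,0,-2],50],[[0,0,0],[0,0,-4],50],[[0,0,0],[0,0,-6],50],[[0,0,0],[0,0,-8],50],[[0,0,0],[0,0,-8],50],[[0,0,0],[0,0,-8],50],[[0,0,0],[0,0,-8],50],[[0,0,0],[0,0,-8],50],[[0,0,0],[0,0,0],50],[[0,0,0],[0,0,0],50]])

```text
time_s: 22.75
ee_pos: [526.0, -28.8, 146.1]
ee_rot: [-179.8, 0.0, -85.0]
force: [-0.6, 0.4, -0.2]
gripper_width: 55.9
```

```bash
python3 - <<'E'
from workcell import env
from h import *
import pickle
fs={n:env.grab_frame(n) for n in("side","wrist")}
s=env.state();print(s["ee_pos"],s["ee_rot"],s["force"],s["torque"],s["gripper_width"])
save(fs["side"],"s13",(200,120,360,240),5)
E
```

```text
[525.97476855 -28.83501895 146.02370475] [-1.79848590e+02  3.99527700e-02 -8.50249816e+01] [-0.15669007 -0.42456472  0.32329781] [-0.0361276   0.06725795 -0.0403615 ] 55.79969498299507
```

View pics/s13.png

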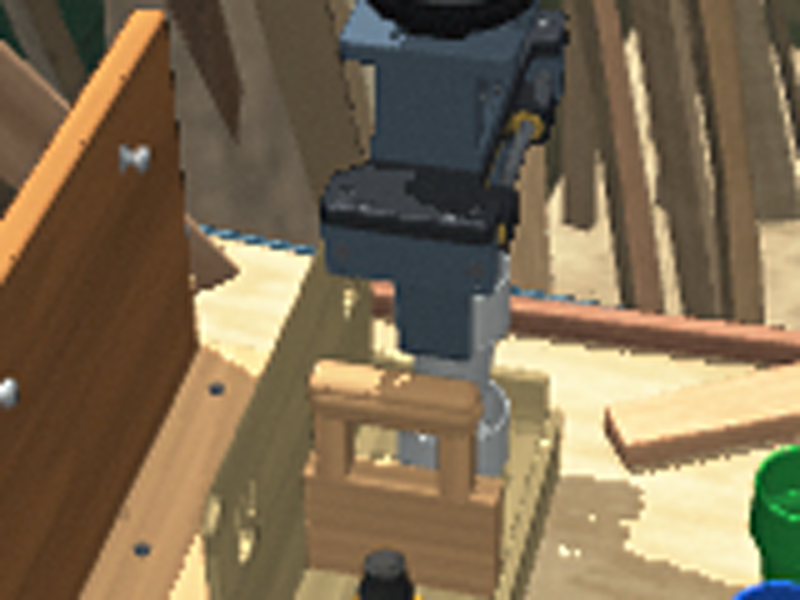

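Request:
servo_tool(plan=[[[0,0,0],[0,0,-8],50],[[0,0,0],[0,0,-12],50],[[0,0,0],[0,0,-12],50],[[0,0,0],[0,0,-12],50],[[0,0,0],[0,4,-8],50],[[0,0,0],[-4,8,0],50],[[0,0,0],[-7,14,0],50],[[0,0,0],[-8,16,0],50],[[0,0,0],[-8,16,0],50],[[0,0,0],[-8,16,0],50]])

```text
time_s: 24.1
ee_pos: [442.8, 1.5, 200.9]
ee_rot: [-180.0, 0.1, -85.0]
force: [0.2, 0.5, -1.4]
gripper_width: 56.1
```

Request:
servo_tool(plan=[[[0,0,0],[-8,16,0],50],[[0,0,0],[-4,10,0],50],[[0,0,0],[-2,5,0],50],[[0,0,0],[0,0,0],50],[[0,0,0],[0,0,6],50],[[0,0,0],[0,0,12],50],[[0,0,0],[0,0,12],50],[[0,0,0],[0,0,12],50],[[0,0,0],[0,0,6],50],[[0,0,0],[0,0,0],50]])

```text
time_s: 25.35
ee_pos: [408.0, 13.7, 148.6]
ee_rot: [179.9, 0.1, -85.0]
force: [-0.2, 0.3, -0.5]
gripper_width: 56.1
```

```bash
python3 - <<'E'
from workcell import env
from h import *
import pickle
fs={n:env.grab_frame(n) for n in("side","wrist","top")}
s=env.state();print(s["ee_pos"],s["ee_rot"],s["force"],s["torque"],s["gripper_width"])
save(fs["side"],"s14",(200,120,400,270),4)
save(fs["wrist"],"w14")
E
```

```text
[408.63036474  13.67365329 149.46591747] [-1.79935875e+02  5.90499427e-02 -8.50233183e+01] [ 0.6760547   0.88295726 -0.48915841] [ 0.01921937  0.02820057 -0.02423578] 56.15232920717061
```

View pics/s14.png

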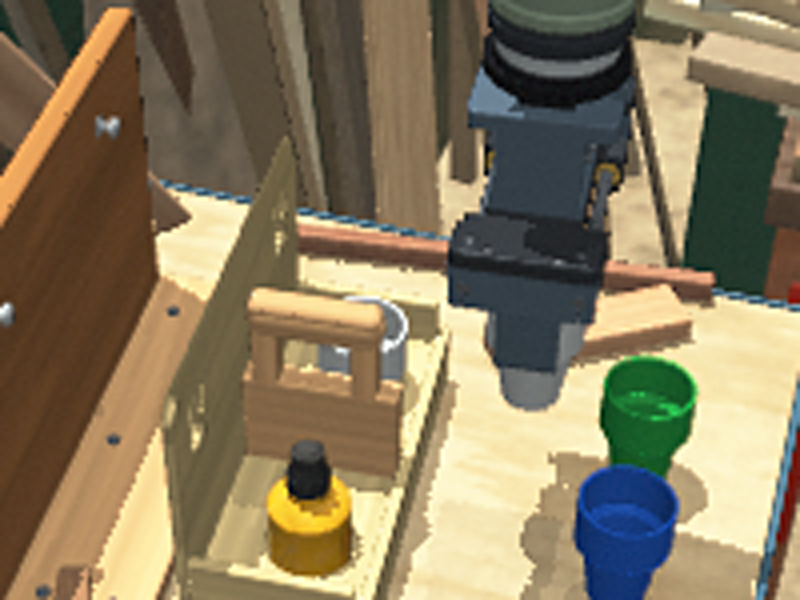

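View pics/w14.png

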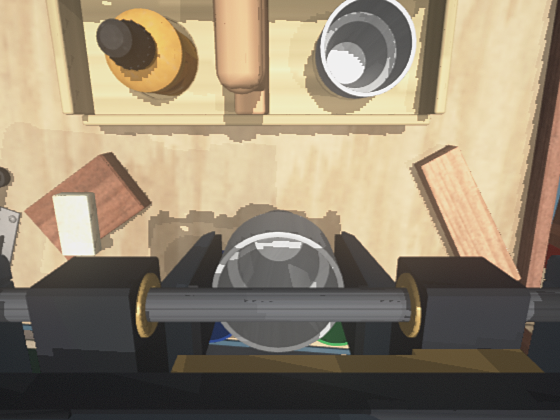

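Request:
servo_tool(plan=[[[0,0,0],[0,-4,6],50],[[0,0,0],[0,-4,10],50],[[0,0,0],[0,0,14],50],[[0,0,0],[0,0,14],50],[[0,0,0],[0,0,14],50],[[0,0,0],[0,0,14],50],[[0,0,0],[0,0,10],50],[[0,0,0],[0,0,6],50],[[0,0,0],[0,0,2],50],[[0,0,0],[0,0,0],50]])

```text
time_s: 26.75
ee_pos: [419.9, 14.7, 54.6]
ee_rot: [-179.8, 0.0, -85.0]
force: [-0.9, -1.0, -0.7]
gripper_width: 55.8
```

```bash
python3 - <<'E'
from workcell import env
from h import *
import pickle
fs={n:env.grab_frame(n) for n in("side",)}
s=env.state();print(s["ee_pos"],s["ee_rot"],s["force"],s["torque"],s["gripper_width"])
save(fs["side"],"s15",(280,160,400,250),6)
E
```

```text
[419.99732099  14.70376413  54.68898625] [-1.79750321e+02  4.61761018e-02 -8.50173325e+01] [-0.18201539  0.18320638 -0.75352475] [ 0.01222467 -0.02410185  0.01005713] 55.973121860583134
```

View pics/s15.png

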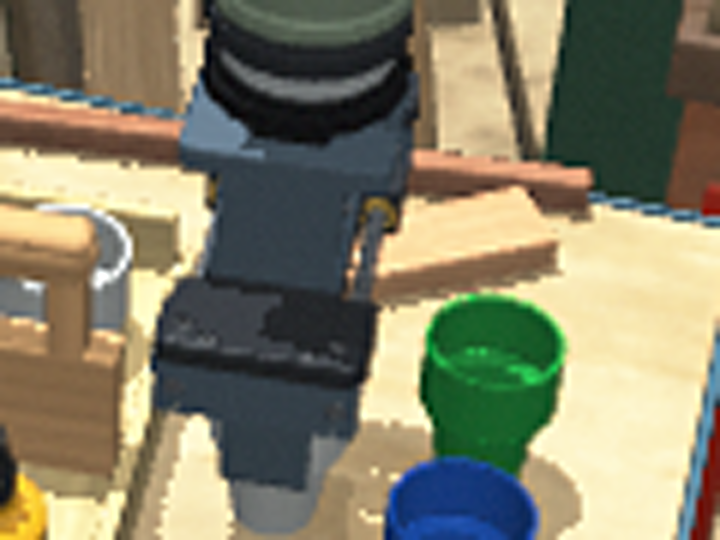

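Base should be ~7 mm up. Creep down, watching force.

Request:
servo_tool(plan=[[[-0.2,0,0],[0,0,1.5],50],[[0,0,0],[0,0,1.5],50],[[0,0,0],[0,0,1],50],[[0,0,0],[0,0,0.7],50],[[0,0,0],[0,0,0.7],50],[[0,0,0],[0,0,0.6],50],[[0,0,0],[0,0,0],50],[[0,0,0],[0,0,0],50],[[0,0,0],[0,0,0],50],[[0,0,0],[0,0,0],50]])

```text
time_s: 28.05
ee_pos: [420.7, 14.7, 49.1]
ee_rot: [-179.8, 0.0, -85.0]
force: [0.5, -0.1, -1.1]
gripper_width: 56.3
```

Request:
servo_tool(plan=[[[0,0,0],[0,0,0.6],50],[[0,0,0],[0,0,0.6],50],[[0,0,0],[0,0,0.6],50],[[0,0,0],[0,0,0.6],50],[[0,0,0],[0,0,0],50],[[0,0,0],[0,0,0],50],[[0,0,0],[0,0,0],50],[[0,0,0],[0,0,0],50],[[0,0,0],[0,0,0],50],[[0,0,0],[0,0,0],50]])

```text
time_s: 29.3
ee_pos: [421.2, 14.5, 47.6]
ee_rot: [-179.8, 0.0, -85.0]
force: [-0.2, -0.2, 0.5]
gripper_width: 56.2
```

```bash
python3 - <<'E'
from workcell import env
from h import *
fs={n:env.grab_frame(n) for n in("side",)}
for i in range(3):
  s=env.state();print(s["ee_pos"],s["ee_rot"],s["force"],s["gripper_width"])
save(fs["side"],"s16",(280,180,400,270),6)
E
```

```text
[421.18980378  14.48142215  47.63599536] [-1.79781193e+02  4.44163643e-03 -8.49966600e+01] [-0.39210562  0.96739429  1.74950552] 55.81430447261779
[421.18980378  14.48142215  47.63599536] [-1.79781193e+02  4.44163643e-03 -8.49966600e+01] [-0.39210562  0.96739429  1.74950552] 55.81430447261779
[421.18980378  14.48142215  47.63599536] [-1.79781193e+02  4.44163643e-03 -8.49966600e+01] [-0.39210562  0.96739429  1.74950552] 55.81430447261779
```

View pics/s16.png

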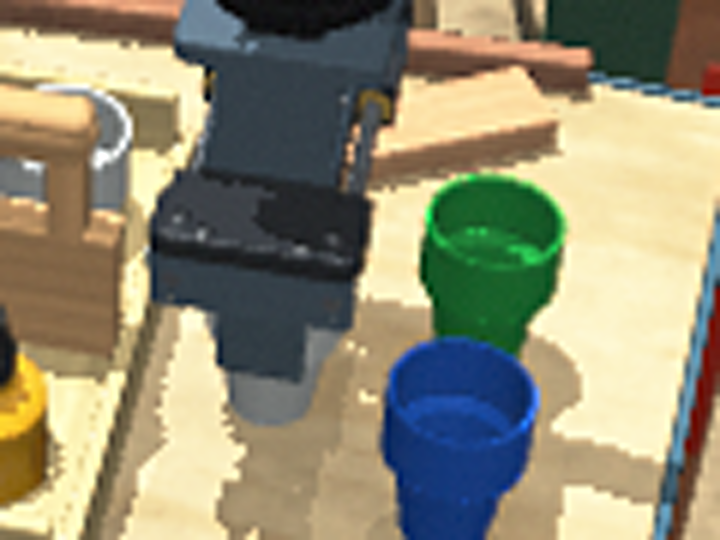

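Request:
servo_tool(plan=[[[0,0,0],[0,0,0],57.5],[[0,0,0],[0,0,0],59],[[0,0,0],[0,0,0],61],[[0,0,0],[0,0,0],65],[[0,0,0],[0,0,0],70],[[0,0,0],[0,0,0],76],[[0,0,0],[0,0,0],78],[[0,0,0],[0,0,0],78],[[0,0,0],[0,0,0],78],[[0,0,0],[0,0,0],78]])

```text
time_s: 30.6
ee_pos: [421.1, 14.5, 47.4]
ee_rot: [-179.8, 0.0, -85.0]
force: [0.1, -0.2, -0.5]
gripper_width: 78.2
```

```bash
python3 - <<'E'
from workcell import env
from h import *
fs={n:env.grab_frame(n) for n in("side","wrist")}
s=env.state();print(s["ee_pos"],s["ee_rot"],s["force"],s["gripper_width"])
save(fs["wrist"],"w17")
E
```

```text
[421.13692774  14.53877733  47.39562012] [-1.79791297e+02  1.04031684e-02 -8.50001448e+01] [-0.44591953 -0.32007777  0.07021995] 78.05062648442113
```

View pics/w17.png

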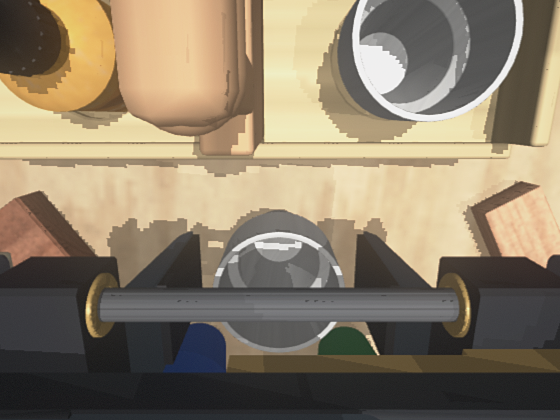

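Cup stands free between the fingers, rim centred at about (280, 292). Raise straight up.

Request:
servo_tool(plan=[[[0,0,0],[0,0,-6],78],[[0,0,0],[0,0,-10],78],[[0,0,0],[0,0,-14],78],[[0,0,0],[0,0,-20],78],[[0,0,0],[0,0,-20],78],[[0,0,0],[0,0,-20],78],[[0,0,0],[0,0,-25],78],[[0,0,0],[0,0,-25],78],[[0,0,0],[0,0,-15],78],[[0,0,0],[0,0,0],78]])

```text
time_s: 31.95
ee_pos: [420.6, 14.5, 213.8]
ee_rot: [-179.4, -0.0, -85.0]
force: [-0.9, -0.4, -0.9]
gripper_width: 78.1
```

```bash
python3 - <<'E'
from workcell import env
from h import *
fs={n:env.grab_frame(n) for n in("side","wrist")}
s=env.state();print(s["time_s"],s["ee_pos"],s["qvel"].round(2),s["force"],s["gripper_width"])
save(fs["side"],"s18",(140,100,400,295),3)
print(proj(fs["side"],[[421,14.5,78],[421,14.5,0]]))
save(fs["wrist"],"w18")
E
```

```text
32.05 [419.64238045  14.44680797 212.2858273 ] [ 0.06  0.87  1.19  0.07 -0.15  0.04] [ 0.68444751  0.10864491 -0.27174845] 78.38480712553151
[[326.27539261 223.38463896]
 [324.55013561 245.60089349]]
```

View pics/s18.png

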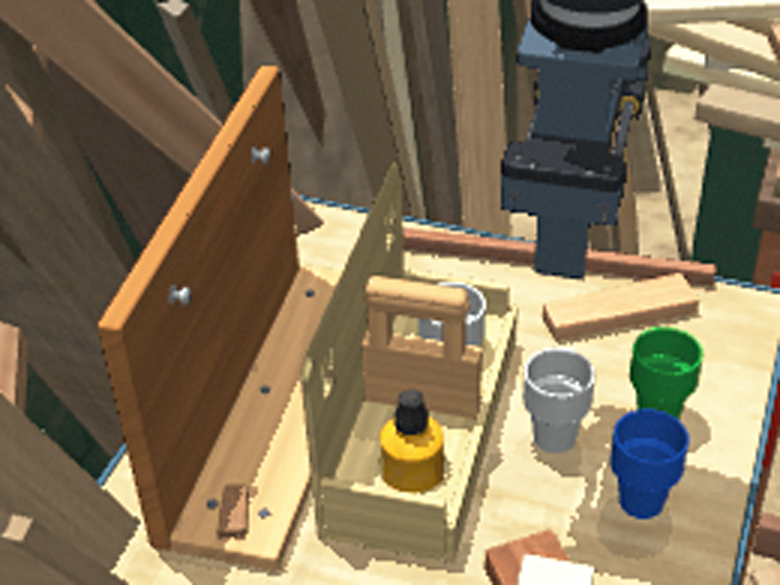

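View pics/w18.png

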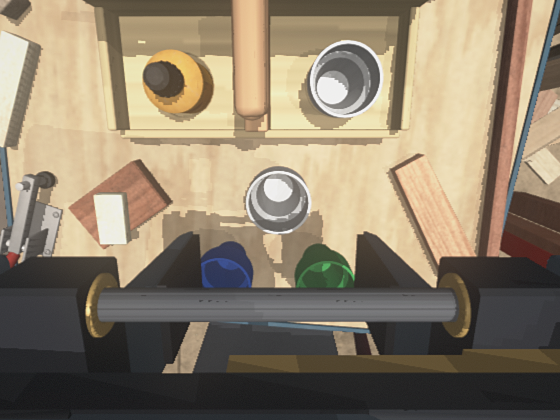

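Everything stands as wanted: silver cup upright on the bench (side crop about (558, 400)), caddy level with lower cup and bottle in place, offcuts untouched. I'll hand in after a settling call.

Request:
servo_tool(plan=[[[0,0,0],[0,0,0],78],[[0,0,0],[0,0,0],78],[[0,0,0],[0,0,0],78],[[0,0,0],[0,0,0],78],[[0,0,0],[0,0,0],78],[[0,0,0],[0,0,0],78],[[0,0,0],[0,0,0],78],[[0,0,0],[0,0,0],78],[[0,0,0],[0,0,0],78],[[0,0,0],[0,0,0],78]])

```text
time_s: 33.3
ee_pos: [418.4, 14.4, 210.2]
ee_rot: [-179.9, 0.0, -85.0]
force: [0.2, -0.9, -1.3]
gripper_width: 78.0
```

```bash
python3 - <<'E'
from workcell import env
print(env.state()["qvel"].round(2)); print(env.job_done())
E
```

```text
[ 0.11 -0.02  0.08  0.04 -0.03  0.05]
the job is handed in; nothing more can be done
None
```

The job is done and handed in at about 33 s of the 58 s allowed; it reported no verdict.

**What I did:** I slid the caddy up about 25 mm, drew it about 111 mm off the screws and moved it 5 mm back for clearance. I then stood it on the bench in front of the foot plank and let it go. After that I lifted the upper cup straight out and stood it on the bench at about (421, 14) mm.

**Last checks:**
- **Caddy:** in the last side and wrist pictures it stands level, clear of the board's foot, with the lower cup and the bottle upright in their bays.
- **Upper cup:** it stands upright and free. It met the bench at 47.6 mm TCP height, against 47.8 mm expected.
- **Offcuts:** they look undisturbed, judged by eye and not measured.
- **Arm:** it was still at handing in, about 130 mm above the cup and touching nothing.

**Disagreements:**
- Before the grasp, the side camera put the upper cup about 5 mm to the left of where the wrist camera did. I used the wrist value, and the fingers came down either side of the cup without touching it.
- The gripper read about 56 mm on the 57 mm collar.
- The first lift stopped about 4 mm short and drifted 2 mm towards the robot. I corrected both before drawing the caddy off.

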